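# Clamp a block in a cam-action bench vise

### The job

Clamp the taller of the two bare metal blocks in the bench vise: slide the moving jaw open by its upright tab until the block fits in easily, stand the block upright on the two parallels, about central along the jaws and with its long side pushed square up against the fixed jaw, and let go of it. Then slide the moving jaw up until it touches the block, and after that swing the cam lever a quarter turn as far as it goes, so that the block is held tight. Leave the low block and the round tin near it where they are.

Things in the scene. Friction and masses are not known exactly. Their poses are not given: they have to be found in the camera images.
- tall_block: the taller of two bare aluminium blocks, 66 (own x) x 26 (own y) x 50 mm high (own z), 0.23 kg, edges rounded 1 mm, standing loose on the table left of the vise. Origin: centre of the underside.
- low_block: the lower bare aluminium block, 66 (own x) x 26 (own y) x 30 mm high, loose on the table beside the tall one (either may be nearer the vise); to be left alone. Origin: centre of the underside.
- vise: small grey cam-action bench vise bolted to the table. Origin: on the table top, directly below the middle of the fixed jaw's face. Own x runs along the jaws (56 mm wide), own +y points into the fixed jaw, z up. The fixed jaw's face is the plane y = 0; both jaws' tops are at z = 58 mm. The base reaches from y = -180 to +45 mm and, at the bolted lugs (16 mm high), x = -60 to +60 mm.
- fixed_jaw: the fixed jaw of the vise (y = 0 to 40 mm); origin and axes as the vise's. In front of it two parallels, strips 5 mm wide and 62 mm long, lie along x at y = -6 and -20 mm with their tops at z = 34 mm. The block stands on both, its long side along the jaw face, 26 mm of it above the jaws; its middle belongs at x = 0 (within 15 mm), y = -13 mm.
- pad: steel face plate of the moving jaw, 56 x 8 x 22 mm (z = 36 to 58 mm in the vise's frame), carried by the sliding carriage. Origin: at table height below the middle of its clamping face, axes as the vise; so its y in the vise's frame is minus the clear opening between the jaws.
- carriage (a joint): sliding jaw carriage: its distance in m (0 to 0.070) from shut; equals the clear opening between the jaws while the cam lever is at 0. It grows as the carriage slides along the vise's own -y. It starts too narrow for the block. It drags with about 7 N and stays where it is left.
- slide_tab (a point): middle of the top edge of the upright steel tab on the carriage, by which the jaw is slid: tab 30 mm along the vise's x, 10 mm thick along the vise's y, its top at z = 83 mm and standing 39 mm clear above the carriage; 52 mm behind the moving jaw's clamping face. Can be pinched from above across its thickness.
- lever (a joint): cam lever on the back of the carriage, rad: 0 = released, arm along the vise's -y; 1.57 = clamped, arm along the vise's +x (anticlockwise from above). It pushes the jaw's face plate forward evenly, by 4.0 mm at 1.57; the clamping force is limited by the carriage's drag, which then slips back. Friction about 0.1 N m; stays where it is left, starts near released.
- lever_knob (a point): top of the upright round black knob at the lever's end: 15 mm in diameter, 30 mm high, top at z = 87 mm, 60 mm from the pivot
- lever_pivot (a point): top of the lever's hub, on its vertical turning axis; 88 mm behind the moving jaw's clamping face (lever released), z = 57 mm
- tin: round tin with lid, 63 mm across, 32 mm high; bystander. Origin: centre of the underside.
Not all that is in view belongs to the job. What is shaped like the tall_block but blue is not meant.

How it is judged:
On the way, in this order (a step that is already met when the one before it is completed fails the run):
1. the moving jaw is slid open wider than the block (opening over 29 mm) (value of joint carriage above 0.029 m), for 0.1 s.
2. the tall block stands on the parallels, square and close up against the fixed jaw (within 3 mm), about central, and is let go (z of tall_block in the frame of vise between 0.0315 and 0.0365 m and y of tall_block in the frame of vise between -0.016 and -0.0105 m and x of tall_block in the frame of vise between -0.015 and 0.015 m and angle between the x axis of tall_block and the x axis of vise, either way round below 0.06 rad and angle between tall_block's own z axis and vertical below 0.05 rad and contact force between the fingers and tall_block below 0.2 N), for 0.2 s.
3. the moving jaw is slid up to the block (opening under 28.5 mm) with the lever still released (value of joint carriage below 0.0285 m and value of joint lever below 0.6 rad and z of tall_block in the frame of vise between 0.0315 and 0.0365 m and y of tall_block in the frame of vise between -0.016 and -0.0105 m and x of tall_block in the frame of vise between -0.015 and 0.015 m and angle between the x axis of tall_block and the x axis of vise, either way round below 0.06 rad and angle between tall_block's own z axis and vertical below 0.05 rad), for 0.1 s.
4. the cam lever is swung round and the block is held tight between the jaws (value of joint lever above 1.4 rad and contact force between tall_block and fixed_jaw above 2 N and contact force between tall_block and pad above 2 N and z of tall_block in the frame of vise between 0.0315 and 0.0365 m and y of tall_block in the frame of vise between -0.016 and -0.0105 m and x of tall_block in the frame of vise between -0.015 and 0.015 m and angle between the x axis of tall_block and the x axis of vise, either way round below 0.06 rad and angle between tall_block's own z axis and vertical below 0.05 rad), for 0.2 s.
At the end, for the whole second after the job is handed in: The tall block stands at rest and upright on the parallels (within 2.5 mm, 0.05 rad), square to the jaws (0.06 rad), central along them within 15 mm, its face within 3 mm of the fixed jaw, pressed with over 2 N by both jaws; the cam lever is past 1.4 rad (all of step 4 and linear speed of tall_block below 0.01 m/s); the robot touches nothing.
It fails at once if the low block is shifted by more than 3 cm (distance of low_block from where it was at the start of the episode above 0.03 m).
It fails at once if the round tin is shifted by more than 3 cm (distance of tin from where it was at the start of the episode above 0.03 m).
It also fails if it takes over 69 s, if anything falls off the work surface, if the arm or the gripper's body presses on something with over 40 N, if the wrist force passes 120 N, or if a joint passes its speed limit or range.

### The arm

A 7-joint arm with a two-finger parallel gripper is mounted at the origin on the work surface; the furniture and walls round the work are solid. World frame = base frame: x ahead of the robot, y to its left, z up, the work surface at z = 0. Lengths are in m, angles in rad, forces in N, time in s.
With the tool pointing down it reaches from about 0.425 to 0.925 m from the base axis. Payload 6.8 kg.
Tool frame: the origin (TCP) lies on the centre line of the jaws, within the pads' length; the fingertips stand 19 mm ahead of it and the grasp point (between the pads) is the TCP; z points along the fingers, y is the line along which they close (so a half turn about z gives the same grasp; the last joint's range is limited). The gripper opens to 85 mm and grips with 20 to 120 N. Pads are 22 mm wide; open, the fingers measure 114 mm over their backs; the gripper's body (76 mm by 85 mm) begins 54 mm behind the grasp point. The pads swing forward as they close: fully open they stand 13 mm farther back than shut.
Start: joints at [1.239, 0.477, 0.022, 1.555, -0.011, 1.109, -0.083], TCP at [0.15, -0.658, 0.25] pointing down, gripper open.
Joint ranges: [-2.96, 2.96], [-0.34, 2.1], [-1.41, 1.46], [0.24, 2.44], [-1.37, 4.51], [0.17, 1.92], [-2.96, 2.96]. Speed limits (rad/s): [2.39, 2.39, 3.14, 3.14, 3.14, 3.14, 3.14].

### API

Orientations are given as a rotation vector (axis times angle).
In Python, from bench import r gives the robot as it stands. The module is installed in compiled form; this text tells all that it offers.
- The arm moves only by the tool arm_command, never from a script. Its argument "rows" is a list of rows, each an object of numbers: "fingers": the opening, from -1 (shut) to 1 (fully open); "x", "y", "z": the shift along the tool's x, y, z in m; "ax", "ay", "az": the turn, a rotation vector about the tool's x, y, z in degrees. In form: [{"fingers": .., "x": .., "y": .., "z": .., "ax": .., "ay": .., "az": ..}, ...]. A call has 1 to 10 rows; each row shifts and turns the commanded pose from where the row before left it, along the tool's axes as they then stand; what a row does not reach is not made up. A row lasts 1/12 s, in which the tool goes at most 41.7 mm and 7.16 degrees, less where a joint would pass 70% of its speed; a pose out of reach is approached as far as the arm can. A call is refused whole if a number of a shift passes 0.0417 or a number of a turn 7.16, either way. A call with a gripper value outside its range is refused whole. The fingers move at their own pace and stop on an object; "grip_force" is the grip in N (left out, the last holds). Time passes only in rows, so rows that do not move let the fingers close. It gives the time, the measured TCP pose, the force, the opening and the grip force at its end, in the units of the state.
- r.get_obs(): the state, without advancing time (a new reading comes with each control period).
- r.grab_frame(name): name is "side" or "top" or "wrist"; returns a dict with "frame" (384x512x3 uint8, red, green, blue), "depth" (384x512 float32, m along the optical axis (not along the pixel's ray), 0 where there is no reading), "K" (3x3 intrinsics, pixels), "distortion" ([k1, k2, p1, p2, k3] as OpenCV has them; the pictures are not rectified), "world_from_camera" (4x4, takes a point from camera to world coordinates). Camera axes: x right, y down, z forward; pixel columns grow to the right and rows downward; lengths in m; the calibration is good to about 2 mm. A picture is of the moment at which its call begins.
- r.hand_in(): hands the job in; it is judged then, once.
The state is a dict: "clock": time; "joints": joint angles; "qvel": joint speeds; "tau": joint torques, N m; "tcp_pos": TCP position; "orientation": TCP orientation; "contact_force": force on the tool from outside, world axes, zero at the start; "moment": the same for the moment, N m; "grip_width": finger opening in m; "gripper_force": force on a finger pad.
Only numpy, scipy, OpenCV 4.12 (cv2) and the standard library are available. Lean on these libraries where they do the work, as an engineer would, in place of code of your own. Each camera call takes 0.05 s, during which the arm holds its last target. There are 200 camera calls.

## Working session

There is one attempt and no reset: what is moved stays moved. The work goes in short steps, Python scripts to look and compute and a tool call to move; the robot and the scene stay as the last step left them, time stands still between calls to the robot, and variables do not carry over. Pictures are saved under pics/ and viewed, at most 10 in all, crops included, and the job is handed in when it is done.

Besides the shell and the picture viewer there is one more tool, called after "Emit:" as name([rows], argument=value, ...), one row to a line, values as JSON. arm_command: Moves the arm, as the interface text tells. Its arguments: {"type":"object","properties":{"rows":{"type":"array"},"grip_force":{"type":"number"}},"required":["rows"]}

```bash
mkdir -p pics; cat > h.py <<'E'
import numpy as np, cv2
from bench import r
from scipy.spatial.transform import Rotation as R
def grab(n,save=None):
    f=r.grab_frame(n)
    if save: cv2.imwrite('pics/'+save,f['frame'][:,:,::-1])
    return f
def cloud(f):
    h,w=f['depth'].shape
    u,v=np.meshgrid(np.arange(w),np.arange(h))
    p=cv2.undistortPoints(np.stack([u,v],-1).reshape(-1,1,2).astype(np.float64),f['K'],np.array(f['distortion'],float)).reshape(h,w,2)
    d=f['depth'][...,None]
    c=np.concatenate([p*d,d],-1)
    T=f['world_from_camera']
    return c@T[:3,:3].T+T[:3,3]
E
python3 - <<'E'
from h import *
o=r.get_obs();print({k:np.round(v,3) for k,v in o.items()})
for n in('top','side'):
    f=grab(n,n+'0.png');print(n,f['world_from_camera'].round(3).tolist());np.save(n+'0.npy',cloud(f))
E
```

```text
{'clock': np.float64(0.0), 'joints': array([ 1.239,  0.478,  0.022,  1.556, -0.012,  1.109, -0.083]), 'qvel': array([-0.001,  0.001, -0.   ,  0.   , -0.   ,  0.001,  0.001]), 'tau': array([ 1.0000e-03, -5.9646e+01,  1.6090e+00, -2.8119e+01,  1.3000e-02,
        9.0000e-03,  0.0000e+00]), 'tcp_pos': array([ 0.15 , -0.658,  0.249]), 'orientation': array([-3.12e+00, -3.51e-01,  1.00e-03]), 'contact_force': array([-0.444,  0.485, -0.446]), 'moment': array([ 0.014, -0.041,  0.038]), 'gripper_force': np.float64(0.0), 'grip_width': np.float64(0.085)}
top [[-0.002, -0.998, 0.069, 0.439], [-1.0, 0.003, 0.002, 0.129], [-0.002, -0.069, -0.998, 0.97], [0.0, 0.0, 0.0, 1.0]]
side [[0.869, -0.281, 0.407, 0.167], [-0.495, -0.472, 0.729, -0.527], [-0.013, -0.835, -0.55, 0.551], [0.0, 0.0, 0.0, 1.0]]
```

View pics/top0.png

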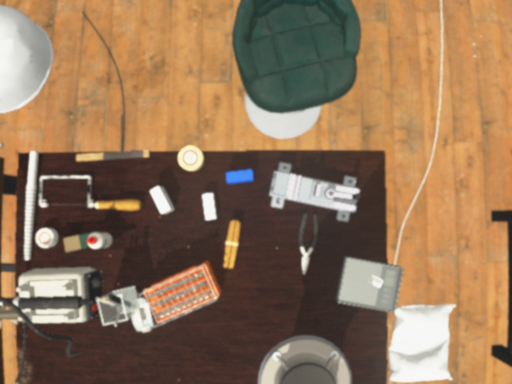

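View pics/side0.png

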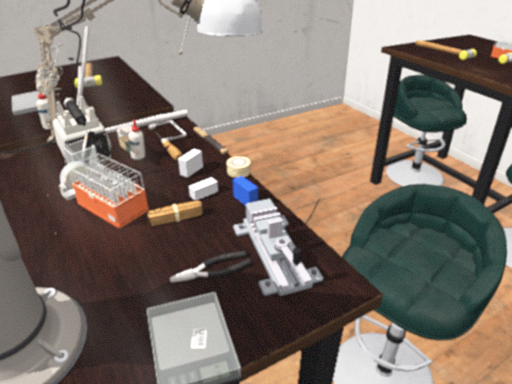

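The top view shows blocks at about (161,200) and (209,206), the blue decoy at (239,176), the tin at (190,158), and the vise spanning (270-358, 165-220) with its fixed jaw on the left. The side view suggests the farther block, at (190,163), is the tall one.

```bash
python3 - <<'E'
from h import *
C=np.load('top0.npy');S=np.load('side0.npy')
def show(name,P,lo,hi,box):
    Q=P.reshape(-1,3);m=(Q[:,2]>lo)&(Q[:,2]<hi)&(Q[:,0]>box[0])&(Q[:,0]<box[1])&(Q[:,1]>box[2])&(Q[:,1]<box[3])
    q=Q[m]
    if len(q)<8: print(name,len(q));return
    (c,s,a)=cv2.minAreaRect((q[:,:2]*1000).astype(np.float32))
    print(name,len(q),'c',np.round(c,1),'s',np.round(s,1),'a',round(a,1),'zmed',np.median(q[:,2]).round(4))
for v,u in((200,161),(206,209),(158,190),(176,239),(180,285)): print(u,v,C[v,u].round(3))
for nm,(v,u) in {'b1':(200,161),'b2':(206,209),'tin':(158,190),'blue':(176,239)}.items():
    x,y,z=C[v,u];b=(x-.055,x+.055,y-.05,y+.05)
    show(nm+' top',C,z-.008,z+.008,b);show(nm+' side',S,z-.004,z+.006,b)
# vise
b=(C[192,315][0]-.13,C[192,315][0]+.13,C[192,315][1]-.16,C[192,315][1]+.16)
print(b)
for lo,hi in((.01,.1),(.053,.063),(.078,.092)):
    show('v top %s'%lo,C,lo,hi,b);show('v side %s'%lo,S,lo,hi,b)
for n in('top','side'):
    im=cv2.imread(f'pics/{n}0.png')
    c=im[150:235,255:375] if n=='top' else im[185:305,225:335]
    cv2.imwrite(f'pics/{n}c.png',cv2.resize(c,None,fx=5 ,fy=5,interpolation=cv2.INTER_CUBIC) if n=='side' else cv2.resize(c,None,fx=6,fy=6,interpolation=cv2.INTER_CUBIC))
E
```

```text
161 200 [0.473 0.364 0.05 ]
209 206 [0.458 0.245 0.033]
190 158 [0.582 0.295 0.03 ]
239 176 [0.533 0.168 0.048]
285 180 [0.522 0.054 0.056]
b1 top 289 c [473.9 367.9] s [66.  26.7] a 28.3 zmed 0.0503
b1 side 149 c [476.9 364.4] s [67.2 29.6] a 30.5 zmed 0.0509
b2 top 268 c [457.8 245.7] s [65.9 26.1] a 6.8 zmed 0.0308
b2 side 159 c [460.1 245.2] s [67.3 28.4] a 4.3 zmed 0.0309
tin top 479 c [583.  295.1] s [60.7 62.4] a 0.2 zmed 0.0319
tin side 264 c [585.5 292. ] s [62.2 63.2] a 88.6 zmed 0.0323
blue top 282 c [533.2 167.2] s [26.1 65.8] a 6.7 zmed 0.0504
blue side 217 c [535.4 165.2] s [28.  67.6] a 5.8 zmed 0.0508
(np.float64(0.36045542171605205), np.float64(0.6204554217160521), np.float64(-0.17589496779093355), np.float64(0.14410503220906645))
v top 0.01 2636 c [504.5  -9.9] s [257.9 218.9] a 38.2 zmed 0.0432
v side 0.01 3886 c [506.9 -12.3] s [259.2 219.8] a 39.0 zmed 0.0304
v top 0.053 843 c [502.8  15.1] s [265.2  55.6] a 77.0 zmed 0.0576
v side 0.053 853 c [504.1   4.3] s [264.7  55.7] a 79.2 zmed 0.0579
v top 0.078 84 c [491.4 -70.6] s [109.   29.3] a 85.4 zmed 0.0841
v side 0.078 145 c [491.3 -73.1] s [109.9  27.4] a 83.8 zmed 0.0835
```

View pics/topc.png

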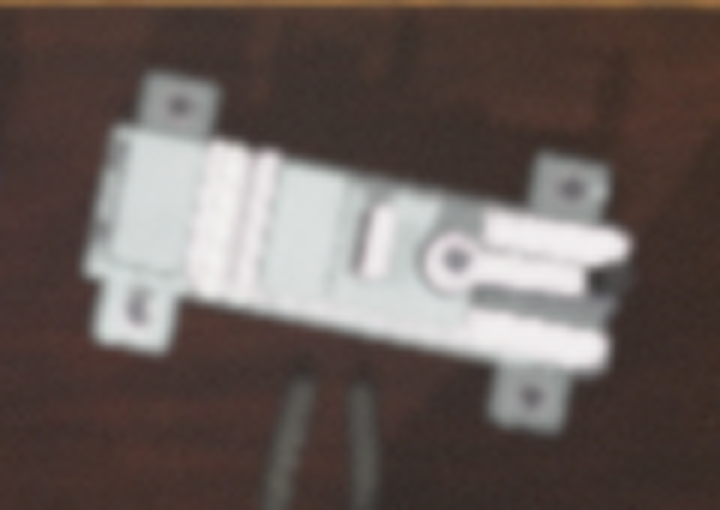

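The crop shows the fixed jaw on the left, the gap at u≈240, the pad at u≈268, the tab at (378,240), the hub at (455,260) and the knob near (605,280). Block 1 (z=50 mm, 66x26) is the tall one. Next I'll fit the vise more precisely.

```bash
python3 - <<'E'
from h import *
C=np.load('top0.npy').reshape(-1,3);S=np.load('side0.npy').reshape(-1,3)
for n,P in(('top',C),('side',S)):
    q=P[(P[:,2]>.053)&(P[:,2]<.063)&(P[:,0]>.4)&(P[:,0]<.6)&(P[:,1]>0.0)&(P[:,1]<.125)]
    c,s,a=cv2.minAreaRect((q[:,:2]*1000).astype(np.float32));print(n,'jaws',len(q),np.round(c,1),np.round(s,1),round(a,2))
    q=P[(P[:,2]>.008)&(P[:,2]<.063)&(P[:,0]>.4)&(P[:,0]<.6)&(P[:,1]>-.16)&(P[:,1]<.125)]
    # angle by scanning: sharpest profile across for z 20-60
    th=np.deg2rad(-12)
    for t in (np.deg2rad(np.arange(-16,-7,1.))):
        qq=P[(P[:,2]>.054)&(P[:,2]<.062)&(P[:,0]>.4)&(P[:,0]<.6)&(P[:,1]>0)&(P[:,1]<.125)]
        X=qq[:,:2]@np.array([np.cos(t),np.sin(t)]);print(round(np.rad2deg(t)),np.round(np.percentile(X,[1,99])*1000,1),end=' ')
    print()
    ex=np.array([np.cos(th),np.sin(th)]);ey=np.array([-np.sin(th),np.cos(th)])
    m=(P[:,0]>.38)&(P[:,0]<.6)&(P[:,1]>-.17)&(P[:,1]<.125)&(P[:,2]>.005);q=P[m]
    Y=q[:,:2]@ey*1000;X=q[:,:2]@ex*1000
    for y in np.arange(-170,130,4 ):
        k=(Y>=y)&(Y<y+4)
        if k.sum()>3: print(y,k.sum(),'z',np.round(np.percentile(q[k,2],[50,75,95])*1000),'X>50:',np.round(np.percentile(X[k&(q[:,2]>.05)],[2,98])) if (k&(q[:,2]>.05)).sum()>2 else '',end='; ')
    t=q[(q[:,2]>.070)];
    c,s,a=cv2.minAreaRect((t[:,:2]*1000).astype(np.float32))
    tt=t[t[:,1]>-.06];kk=t[t[:,1]<-.1];print('\ntab',len(tt),tt.mean(0).round(4),'knob',len(kk),kk.mean(0).round(4) if len(kk) else '')
E
```

```text
top jaws 602 [508.4  37.5] [87.1 55.8] 77.76
-16 [449.8 505.4] -15 [453.2 508.1] -14 [456.5 510.9] -13 [459.5 513.8] -12 [462.3 516.4] -11 [464.8 519.1] -10 [466.9 521.8] -9 [468.7 524.2] -8 [470.1 526.7] 
-34 25 z [23. 24. 27.] X>50: ; -30 30 z [23. 25. 27.] X>50: ; -26 44 z [17. 24. 27.] X>50: ; -22 63 z [15. 24. 87.] X>50: [491. 499.]; -18 72 z [19. 25. 87.] X>50: [487. 501.]; -14 75 z [23. 27. 86.] X>50: [487. 499.]; -10 77 z [18. 27. 78.] X>50: [490. 500.]; -6 77 z [15. 25. 55.] X>50: [488. 499.]; -2 71 z [15. 24. 55.] X>50: [487. 498.]; 2 70 z [14. 24. 56.] X>50: [487. 497.]; 6 53 z [15. 24. 56.] X>50: [488. 496.]; 10 46 z [24. 26. 57.] X>50: [488. 498.]; 14 38 z [23. 26. 56.] X>50: [487. 496.]; 18 43 z [23. 27. 57.] X>50: [485. 496.]; 22 39 z [25. 26. 57.] X>50: [485. 495.]; 26 33 z [23. 26. 55.] X>50: [487. 494.]; 30 19 z [43. 55. 57.] X>50: [486. 496.]; 34 34 z [45. 54. 58.] X>50: [483. 497.]; 38 39 z [46. 57. 61.] X>50: [479. 499.]; 42 37 z [47. 58. 61.] X>50: [478. 500.]; 46 50 z [45. 56. 60.] X>50: [476. 500.]; 50 54 z [44. 52. 59.] X>50: [478. 499.]; 54 74 z [43. 46. 58.
[... 2020 characters left out ...]
. 45. 46.] X>50: ; 70 89 z [45. 58. 80.] X>50: [479. 504.]; 74 234 z [62. 74. 83.] X>50: [478. 504.]; 78 57 z [58. 83. 85.] X>50: [477. 502.]; 82 89 z [10. 34. 82.] X>50: [478. 502.]; 86 105 z [12. 21. 45.] X>50: ; 90 95 z [44. 50. 56.] X>50: [467. 516.]; 94 42 z [51. 56. 58.] X>50: [465. 516.]; 98 32 z [43. 56. 57.] X>50: [465. 518.]; 102 24 z [56. 57. 58.] X>50: [465. 483.]; 106 26 z [32. 57. 59.] X>50: [466. 484.]; 110 32 z [56. 57. 58.] X>50: [465. 487.]; 114 43 z [56. 57. 58.] X>50: [467. 514.]; 118 37 z [56. 57. 57.] X>50: [464. 514.]; 122 84 z [56. 58. 60.] X>50: [465. 519.]; 126 62 z [58. 59. 60.] X>50: [464. 517.]; 
tab 125 [ 0.4953 -0.027   0.0789] knob 99 [ 0.4784 -0.121   0.0817]
```

```bash
cat >> h.py <<'E'
import json
def plan(pos,yaw,n,fing=None):
    """print n equal rows taking the measured pose to pos, tool x at yaw deg (tool down)"""
    o=r.get_obs();Rm=R.from_rotvec(o['orientation']);p=np.array(o['tcp_pos'])
    y=np.deg2rad(yaw);Rt=R.from_matrix(np.array([[np.cos(y),np.sin(y),0],[np.sin(y),-np.cos(y),0],[0,0,-1]]))
    w=(Rm.inv()*Rt).as_rotvec(degrees=True)/n;st=R.from_rotvec(w,degrees=True)
    # constant tool-frame shift cannot follow a straight line exactly; solve for one with right sum
    A=sum(((Rm*st**i).as_matrix() for i in range(n)),np.zeros((3,3)))
    s=np.linalg.solve(A,np.array(pos)-p)
    M=Rm.as_matrix();print('at',p.round(4),'yaw',np.rad2deg(np.arctan2(M[1,0],M[0,0])).round(2),'t',round(float(o['clock']),2))
    print(n,'rows: shift mm',(s*1000).round(2),'turn deg',w.round(2))
def toyaw():
    M=R.from_rotvec(r.get_obs()['orientation']).as_matrix();return np.rad2deg(np.arctan2(M[1,0],M[0,0]))
E
python3 -c "
from h import *
plan([.495,-.024,.20],-11.5,20)"
```

```text
at [ 0.1497 -0.6577  0.2494] yaw 12.82 t 0.1
20 rows: shift mm [ 18.1  -31.53   2.5 ] turn deg [-0.    0.    1.22]
```

Emit:
arm_command([
  {"fingers":-0.43,"x":0.018,"y":-0.0315,"z":0.0025,"az":1.22},
  {"fingers":-0.43,"x":0.018,"y":-0.0315,"z":0.0025,"az":1.22},
  {"fingers":-0.43,"x":0.018,"y":-0.0315,"z":0.0025,"az":1.22},
  {"fingers":-0.43,"x":0.018,"y":-0.0315,"z":0.0025,"az":1.22},
  {"fingers":-0.43,"x":0.018,"y":-0.0315,"z":0.0025,"az":1.22},
  {"fingers":-0.43,"x":0.018,"y":-0.0315,"z":0.0025,"az":1.22},
  {"fingers":-0.43,"x":0.018,"y":-0.0315,"z":0.0025,"az":1.22},
  {"fingers":-0.43,"x":0.018,"y":-0.0315,"z":0.0025,"az":1.22},
  {"fingers":-0.43,"x":0.018,"y":-0.0315,"z":0.0025,"az":1.22},
  {"fingers":-0.43,"x":0.018,"y":-0.0315,"z":0.0025,"az":1.22},
])

```text
validation failed for argument at $.ro...
```

Emit:
arm_command([
  {"fingers":-0.43,"x":0.018,"y":-0.0315,"z":0.0025,"az":1.22},
  {"fingers":-0.43,"x":0.018,"y":-0.0315,"z":0.0025,"az":1.22},
  {"fingers":-0.43,"x":0.018,"y":-0.0315,"z":0.0025,"az":1.22},
  {"fingers":-0.43,"x":0.018,"y":-0.0315,"z":0.0025,"az":1.22},
  {"fingers":-0.43,"x":0.018,"y":-0.0315,"z":0.0025,"az":1.22},
  {"fingers":-0.43,"x":0.018,"y":-0.0315,"z":0.0025,"az":1.22},
  {"fingers":-0.43,"x":0.018,"y":-0.0315,"z":0.0025,"az":1.22},
  {"fingers":-0.43,"x":0.018,"y":-0.0315,"z":0.0025,"az":1.22},
  {"fingers":-0.43,"x":0.018,"y":-0.0315,"z":0.0025,"az":1.22},
  {"fingers":-0.43,"x":0.018,"y":-0.0315,"z":0.0025,"az":1.22},
])

```text
validation failed for argument at $.ro...
```

```bash
python3 - <<'E'
from h import *
f=grab('wrist','w1.png');np.save('w1.npy',cloud(f));print(f['world_from_camera'].round(3).tolist())
o=r.get_obs();print(o['joints'].round(3),o['grip_width'],o['contact_force'].round(2))
plan([.495,-.024,.083],-11.5,1)
E
```

```text
[[0.223, -0.924, -0.31, 0.23], [-0.975, -0.212, -0.069, -0.641], [-0.002, 0.318, -0.948, 0.373], [0.0, 0.0, 0.0, 1.0]]
[ 1.239  0.478  0.022  1.556 -0.011  1.109 -0.083] 0.08517396394464752 [-0.14 -0.37  0.01]
at [ 0.1497 -0.6578  0.2495] yaw 12.82 t 0.15
1 rows: shift mm [ 477.36 -541.09  167.23] turn deg [-8.000e-02  2.000e-02  2.432e+01]
```

View pics/w1.png

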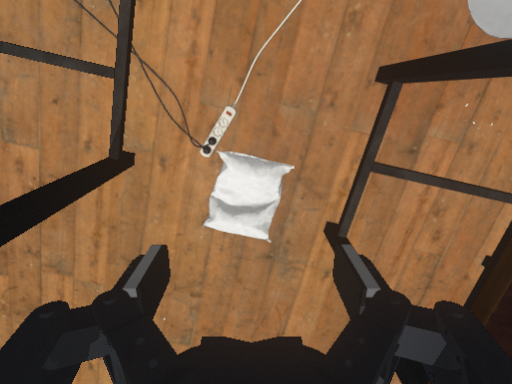

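The move was refused, probably because ax and ay were left out, so the arm has not moved. The wrist picture shows only the floor. I'll retry with complete rows.

Emit:
arm_command([
  {"fingers":-0.43,"x":0.018,"y":-0.0315,"z":0.0025,"ax":0,"ay":0,"az":1.22},
  {"fingers":-0.43,"x":0.018,"y":-0.0315,"z":0.0025,"ax":0,"ay":0,"az":1.22},
  {"fingers":-0.43,"x":0.018,"y":-0.0315,"z":0.0025,"ax":0,"ay":0,"az":1.22},
  {"fingers":-0.43,"x":0.018,"y":-0.0315,"z":0.0025,"ax":0,"ay":0,"az":1.22},
  {"fingers":-0.43,"x":0.018,"y":-0.0315,"z":0.0025,"ax":0,"ay":0,"az":1.22},
  {"fingers":-0.43,"x":0.018,"y":-0.0315,"z":0.0025,"ax":0,"ay":0,"az":1.22},
  {"fingers":-0.43,"x":0.018,"y":-0.0315,"z":0.0025,"ax":0,"ay":0,"az":1.22},
  {"fingers":-0.43,"x":0.018,"y":-0.0315,"z":0.0025,"ax":0,"ay":0,"az":1.22},
  {"fingers":-0.43,"x":0.018,"y":-0.0315,"z":0.0025,"ax":0,"ay":0,"az":1.22},
  {"fingers":-0.43,"x":0.018,"y":-0.0315,"z":0.0025,"ax":0,"ay":0,"az":1.22},
])

```text
clock: 0.98
tcp_pos: [0.288, -0.3217, 0.2252]
orientation: [3.141, 0.015, -0.0]
contact_force: [0.8, -0.1, 0.3]
grip_width: 0.0243
gripper_force: 0.0
```

Emit:
arm_command([
  {"fingers":-0.43,"x":0.018,"y":-0.0315,"z":0.0025,"ax":0,"ay":0,"az":1.22},
  {"fingers":-0.43,"x":0.018,"y":-0.0315,"z":0.0025,"ax":0,"ay":0,"az":1.22},
  {"fingers":-0.43,"x":0.018,"y":-0.0315,"z":0.0025,"ax":0,"ay":0,"az":1.22},
  {"fingers":-0.43,"x":0.018,"y":-0.0315,"z":0.0025,"ax":0,"ay":0,"az":1.22},
  {"fingers":-0.43,"x":0.018,"y":-0.0315,"z":0.0025,"ax":0,"ay":0,"az":1.22},
  {"fingers":-0.43,"x":0.018,"y":-0.0315,"z":0.0025,"ax":0,"ay":0,"az":1.22},
  {"fingers":-0.43,"x":0.018,"y":-0.0315,"z":0.0025,"ax":0,"ay":0,"az":1.22},
  {"fingers":-0.43,"x":0.018,"y":-0.0315,"z":0.0025,"ax":0,"ay":0,"az":1.22},
  {"fingers":-0.43,"x":0.018,"y":-0.0315,"z":0.0025,"ax":0,"ay":0,"az":1.22},
  {"fingers":-0.43,"x":0.018,"y":-0.0315,"z":0.0025,"ax":0,"ay":0,"az":1.22},
])

```text
clock: 1.82
tcp_pos: [0.4942, -0.0239, 0.2001]
orientation: [3.125, -0.319, -0.0]
contact_force: [-0.0, -2.0, 0.3]
grip_width: 0.0244
gripper_force: 0.0
```

Emit:
arm_command([
  {"fingers":-0.43,"x":0,"y":0,"z":0,"ax":0,"ay":0,"az":0},
  {"fingers":-0.43,"x":0,"y":0,"z":0,"ax":0,"ay":0,"az":0},
])

```text
clock: 1.98
tcp_pos: [0.4942, -0.0233, 0.1999]
orientation: [-3.125, 0.31, 0.001]
contact_force: [-0.7, 0.4, 0.1]
grip_width: 0.0246
gripper_force: 0.0
```

```bash
python3 - <<'E'
from h import *
f=grab('wrist','w2.png');np.save('w2.npy',cloud(f));
o=r.get_obs();print(o['joints'].round(3),o['grip_width'],o['contact_force'].round(2))
plan([.495,-.024,.083],-11.5,1)
E
```

```text
[ 0.27   0.27  -0.402  2.009  0.134  0.889 -1.975] 0.024719833258448218 [-0.71  0.34  0.1 ]
at [ 0.4933 -0.0251  0.1999] yaw -11.48 t 2.03
1 rows: shift mm [  1.6   -1.44 116.85] turn deg [0.02 0.07 0.02]
```

View pics/w2.png

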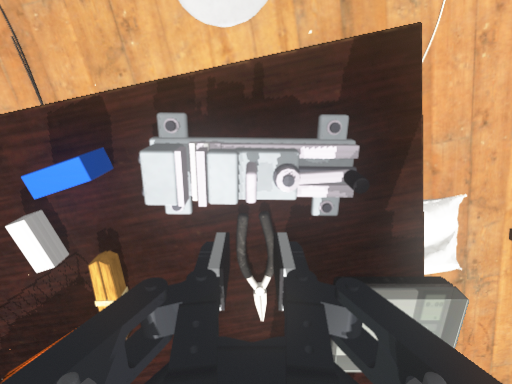

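The wrist view shows the vise clearly: fixed jaw at u 140-190, gap near u≈193, moving jaw at 200-240, tab at (251,180), hub at (287,178), knob at (357,180). I'll fit from it.

```bash
cat >> h.py <<'E'
def prof(P,th,ylo,yhi,step=2,lo=.03):
    t=np.deg2rad(th);ex=np.array([np.cos(t),np.sin(t)]);ey=np.array([-np.sin(t),np.cos(t)])
    q=P.reshape(-1,3);q=q[(q[:,2]>lo)&(q[:,2]<.1)&(q[:,0]>.4)&(q[:,0]<.6)]
    Y=q[:,:2]@ey*1000;X=q[:,:2]@ex*1000
    for y in np.arange(ylo,yhi,step):
        k=(Y>=y)&(Y<y+step)
        if k.sum()>3: print(y,k.sum(),'z',np.round(np.percentile(q[k,2],[10,50,95])*1000),'X',np.round(np.percentile(X[k],[3,97])),end='; ')
    print()
E
python3 - <<'E'
from h import *
P=np.load('w2.npy')
q=P.reshape(-1,3);q=q[(q[:,2]>.052)&(q[:,2]<.064)&(q[:,0]>.4)&(q[:,0]<.6)]
for a,b in((.07,.2),(.122,.2)):
    k=q[(q[:,1]>a)&(q[:,1]<b)]
    for t in(-13,-12,-11.5,-11,-10):
        T=np.deg2rad(t);print(t,np.round(np.percentile(k[:,:2]@[np.cos(T),np.sin(T)],[1,99])*1000,1),end=' ')
    c,s,an=cv2.minAreaRect((k[:,:2]*1000).astype(np.float32));print(len(k),np.round(c,1),np.round(s,1),round(an,2))
prof(P,-11.5,70,190)
t=P.reshape(-1,3);t=t[(t[:,2]>.078)&(t[:,2]<.095)&(t[:,0]>.42)&(t[:,0]<.56)]
for a,b in((-.06,.05),(-.16,-.09)):
    k=t[(t[:,1]>a)&(t[:,1]<b)];c,s,an=cv2.minAreaRect((k[:,:2]*1000).astype(np.float32));print('tab/knob',len(k),k.mean(0).round(4),np.round(c,1),np.round(s,1),round(an,2))
E
```

```text
-13 [460.5 513.4] -12 [463.7 516.6] -11.5 [465.2 518.2] -11 [466.7 519.7] -10 [469.6 522.7] 468 [520.5 132.3] [127.6  56. ] 86.61
-13 [469.9 502.3] -12 [475.  506.8] -11.5 [477.5 509. ] -11 [479.9 511.1] -10 [484.7 515.3] 17 [534.1 163.7] [23.5 61.2] 8.46
70 118 z [44. 82. 84.] X [480. 517.]; 72 110 z [44. 82. 84.] X [479. 517.]; 74 110 z [44. 82. 84.] X [479. 517.]; 76 140 z [44. 83. 84.] X [480. 517.]; 78 77 z [43. 63. 83.] X [480. 517.]; 80 102 z [43. 44. 45.] X [469. 518.]; 82 101 z [43. 44. 45.] X [468. 517.]; 84 102 z [43. 44. 45.] X [468. 517.]; 86 114 z [43. 44. 55.] X [469. 517.]; 88 123 z [54. 55. 57.] X [469. 518.]; 90 118 z [55. 56. 57.] X [467. 519.]; 92 115 z [55. 56. 58.] X [468. 519.]; 94 113 z [55. 56. 57.] X [468. 519.]; 96 112 z [55. 56. 57.] X [468. 519.]; 98 116 z [55. 56. 57.] X [468. 519.]; 100 115 z [55. 56. 57.] X [468. 519.]; 102 118 z [55. 56. 57.] X [468. 519.]; 104 113 z [55. 56. 58.] X [468. 519.]; 106 118 z [55. 56. 58.] X [468. 519.]; 108 117 z [55. 56. 57.] X [468. 519.]; 110 111 z [55. 56. 57.] X [467. 519.]; 112 116 z [55. 56. 57.] X [468. 519.]; 11
[... 721 characters left out ...]
X [467. 520.]; 158 128 z [57. 58. 59.] X [468. 520.]; 160 123 z [57. 58. 60.] X [466. 520.]; 162 125 z [57. 58. 59.] X [467. 520.]; 164 127 z [57. 58. 60.] X [468. 520.]; 166 117 z [56. 58. 60.] X [467. 520.]; 168 129 z [57. 58. 59.] X [468. 520.]; 170 122 z [57. 58. 59.] X [468. 520.]; 172 130 z [56. 58. 59.] X [467. 520.]; 174 116 z [57. 58. 59.] X [468. 520.]; 176 121 z [57. 58. 59.] X [467. 520.]; 178 93 z [57. 58. 59.] X [469. 520.]; 180 12 z [57. 57. 58.] X [469. 509.]; 182 13 z [49. 50. 51.] X [474. 514.]; 184 12 z [48. 50. 50.] X [475. 512.]; 
tab/knob 349 [ 0.4977 -0.0253  0.0827] [496.9 -25.2] [ 9.1 30.1] 78.39
tab/knob 275 [ 0.4828 -0.1185  0.0859] [ 481.9 -119.3] [14.2 14.4] 8.81
```

Emit:
arm_command([
  {"fingers":-0.43,"x":0.003,"y":0.0015,"z":0.029,"ax":0,"ay":0,"az":0},
  {"fingers":-0.43,"x":0,"y":0,"z":0.029,"ax":0,"ay":0,"az":0},
  {"fingers":-0.43,"x":0,"y":0,"z":0.029,"ax":0,"ay":0,"az":0},
  {"fingers":-0.43,"x":0,"y":0,"z":0.029,"ax":0,"ay":0,"az":0},
  {"fingers":-0.43,"x":0,"y":0,"z":0.001,"ax":0,"ay":0,"az":0},
  {"fingers":-1,"x":0,"y":0,"z":0,"ax":0,"ay":0,"az":0},
  {"fingers":-1,"x":0,"y":0,"z":0,"ax":0,"ay":0,"az":0},
  {"fingers":-1,"x":0,"y":0,"z":0,"ax":0,"ay":0,"az":0},
], grip_force=40)

```text
clock: 2.7
tcp_pos: [0.4947, -0.0267, 0.0831]
orientation: [-3.124, 0.317, 0.004]
contact_force: [3.6, 6.8, -20.3]
grip_width: 0.0086
gripper_force: 41.1
```

Emit:
arm_command([
  {"fingers":-1,"x":0,"y":0.006,"z":0,"ax":0,"ay":0,"az":0},
  {"fingers":-1,"x":0,"y":0.006,"z":0,"ax":0,"ay":0,"az":0},
  {"fingers":-1,"x":0,"y":0.006,"z":0,"ax":0,"ay":0,"az":0},
  {"fingers":-1,"x":0,"y":0.006,"z":0,"ax":0,"ay":0,"az":0},
  {"fingers":-1,"x":0,"y":0.006,"z":0,"ax":0,"ay":0,"az":0},
  {"fingers":-1,"x":0,"y":0.006,"z":0,"ax":0,"ay":0,"az":0},
  {"fingers":-1,"x":0,"y":0,"z":0,"ax":0,"ay":0,"az":0},
  {"fingers":-1,"x":0,"y":0,"z":0,"ax":0,"ay":0,"az":0},
])

```text
clock: 3.37
tcp_pos: [0.487, -0.0633, 0.0831]
orientation: [3.125, -0.319, -0.005]
contact_force: [-1.2, 2.1, -16.4]
grip_width: 0.0089
gripper_force: 41.8
```

Emit:
arm_command([
  {"fingers":-0.5,"x":0,"y":0,"z":0,"ax":0,"ay":0,"az":0},
  {"fingers":-0.43,"x":0,"y":0,"z":0,"ax":0,"ay":0,"az":0},
  {"fingers":-0.43,"x":0,"y":0,"z":-0.03,"ax":0,"ay":0,"az":0},
  {"fingers":-0.43,"x":0,"y":0,"z":-0.035,"ax":0,"ay":0,"az":0},
  {"fingers":-0.43,"x":0,"y":0,"z":-0.035,"ax":0,"ay":0,"az":0},
  {"fingers":-0.2,"x":0,"y":0,"z":-0.01,"ax":0,"ay":0,"az":0},
  {"fingers":-0.1,"x":0,"y":0,"z":0,"ax":0,"ay":0,"az":0},
])

```text
clock: 3.95
tcp_pos: [0.4923, -0.0631, 0.1981]
orientation: [3.125, -0.317, 0.016]
contact_force: [-0.0, 0.0, 0.4]
grip_width: 0.0386
gripper_force: 0.0
```

```bash
python3 - <<'E'
from h import *
P=cloud(grab('top'));Q=P.reshape(-1,3)
print(r.get_obs()['joints'].round(2))
W=cloud(grab('wrist'));t=W.reshape(-1,3);t=t[(t[:,2]>.078)&(t[:,2]<.095)&(t[:,0]>.42)&(t[:,0]<.56)]
for a,b in((-.1,.05),(-.2,-.1)):
    k=t[(t[:,1]>a)&(t[:,1]<b)]
    if len(k)>5: print('tab/knob',len(k),k.mean(0).round(4))
prof(W,-11.5,88,146,4)
for yaw in (28.5,-151.5): plan([.475,.366,.20],yaw,13)
E
```

```text
[ 0.35  0.27 -0.4   2.02  0.14  0.87 -1.9 ]
tab/knob 369 [ 0.4896 -0.0656  0.0825]
tab/knob 283 [ 0.4744 -0.159   0.0858]
116 153 z [31. 34. 35.] X [464. 521.]; 120 189 z [33. 34. 35.] X [464. 522.]; 132 283 z [31. 34. 36.] X [464. 522.]; 136 74 z [33. 34. 35.] X [463. 521.]; 140 675 z [39. 51. 59.] X [466. 520.]; 144 214 z [57. 58. 59.] X [467. 520.]; 
at [ 0.4896 -0.0631  0.1942] yaw -11.6 t 4.05
13 rows: shift mm [  2.92 -33.58  -0.46] turn deg [ 0.01 -0.01 -3.08]
at [ 0.4896 -0.0631  0.1942] yaw -11.6 t 4.05
13 rows: shift mm [-41.94  -8.83  -0.51] turn deg [-1.000e-02 -1.000e-02  1.076e+01]
```

Emit:
arm_command([
  {"fingers":0.2,"x":0.003,"y":-0.0336,"z":-0.0005,"ax":0,"ay":0,"az":-3.08},
  {"fingers":0.2,"x":0.003,"y":-0.0336,"z":-0.0005,"ax":0,"ay":0,"az":-3.08},
  {"fingers":0.2,"x":0.003,"y":-0.0336,"z":-0.0005,"ax":0,"ay":0,"az":-3.08},
  {"fingers":0.2,"x":0.003,"y":-0.0336,"z":-0.0005,"ax":0,"ay":0,"az":-3.08},
  {"fingers":0.2,"x":0.003,"y":-0.0336,"z":-0.0005,"ax":0,"ay":0,"az":-3.08},
  {"fingers":0.2,"x":0.003,"y":-0.0336,"z":-0.0005,"ax":0,"ay":0,"az":-3.08},
  {"fingers":0.2,"x":0.003,"y":-0.0336,"z":-0.0005,"ax":0,"ay":0,"az":-3.08},
  {"fingers":0.2,"x":0.003,"y":-0.0336,"z":-0.0005,"ax":0,"ay":0,"az":-3.08},
  {"fingers":0.2,"x":0.003,"y":-0.0336,"z":-0.0005,"ax":0,"ay":0,"az":-3.08},
  {"fingers":0.2,"x":0.003,"y":-0.0336,"z":-0.0005,"ax":0,"ay":0,"az":-3.08},
])

```text
clock: 4.88
tcp_pos: [0.5048, 0.2713, 0.1966]
orientation: [3.096, 0.528, -0.003]
contact_force: [1.4, -0.3, -0.7]
grip_width: 0.0514
gripper_force: 0.0
```

Emit:
arm_command([
  {"fingers":0.2,"x":0.003,"y":-0.0336,"z":-0.0005,"ax":0,"ay":0,"az":-3.08},
  {"fingers":0.2,"x":0.003,"y":-0.0336,"z":-0.0005,"ax":0,"ay":0,"az":-3.08},
  {"fingers":0.2,"x":0.003,"y":-0.0336,"z":-0.0005,"ax":0,"ay":0,"az":-3.08},
  {"fingers":0.2,"x":0,"y":0,"z":0,"ax":0,"ay":0,"az":0},
  {"fingers":0.2,"x":0,"y":0,"z":0,"ax":0,"ay":0,"az":0},
])

```text
clock: 5.3
tcp_pos: [0.4733, 0.3689, 0.1983]
orientation: [-3.043, -0.78, 0.004]
contact_force: [0.3, -0.9, -0.2]
grip_width: 0.0512
gripper_force: 0.0
```

```bash
cat >> h.py <<'E'
def block(P,lo,hi,box):
    q=P.reshape(-1,3);q=q[(q[:,2]>lo)&(q[:,2]<hi)&(q[:,0]>box[0])&(q[:,0]<box[1])&(q[:,1]>box[2])&(q[:,1]<box[3])]
    c,s,a=cv2.minAreaRect((q[:,:2]*1000).astype(np.float32));print('block',len(q),np.round(c,1),np.round(s,1),round(a,2),'z',np.median(q[:,2]).round(4));return c
E
python3 - <<'E'
from h import *
W=cloud(grab('wrist'))
o=r.get_obs();print(o['joints'].round(2))
c=block(W,.045,.057,(.40,.55,.31,.43))
plan([c[0]/1000,c[1]/1000,.028],28.5,5)
E
```

```text
[-0.28  0.49 -0.64  1.76  0.34  1.01 -2.12]
block 1670 [475.6 365.1] [66.6 25.4] 28.17 z 0.0503
at [0.4747 0.3668 0.1982] yaw 28.54 t 5.35
5 rows: shift mm [ 0.07  0.37 34.04] turn deg [0.01 0.03 0.01]
```

Emit:
arm_command([
  {"fingers":0.2,"x":0,"y":0.0015,"z":0.03,"ax":0,"ay":0,"az":0},
  {"fingers":0.2,"x":0,"y":0,"z":0.03,"ax":0,"ay":0,"az":0},
  {"fingers":0.2,"x":0,"y":0,"z":0.03,"ax":0,"ay":0,"az":0},
  {"fingers":0.2,"x":0,"y":0,"z":0.03,"ax":0,"ay":0,"az":0},
  {"fingers":0.2,"x":0,"y":0,"z":0.025,"ax":0,"ay":0,"az":0},
  {"fingers":0.2,"x":0,"y":0,"z":0.0075,"ax":0,"ay":0,"az":0},
  {"fingers":0.2,"x":0,"y":0,"z":0,"ax":0,"ay":0,"az":0},
], grip_force=60)

```text
clock: 5.93
tcp_pos: [0.4756, 0.3626, 0.0446]
orientation: [3.043, 0.769, -0.007]
contact_force: [-0.3, 0.1, 0.5]
grip_width: 0.0511
gripper_force: 0.0
```

Emit:
arm_command([
  {"fingers":-1,"x":0,"y":0,"z":0,"ax":0,"ay":0,"az":0},
  {"fingers":-1,"x":0,"y":0,"z":0,"ax":0,"ay":0,"az":0},
  {"fingers":-1,"x":0,"y":0,"z":0,"ax":0,"ay":0,"az":0},
  {"fingers":-1,"x":0,"y":0,"z":0,"ax":0,"ay":0,"az":0},
  {"fingers":-1,"x":0,"y":0,"z":0,"ax":0,"ay":0,"az":0},
])

```text
clock: 6.35
tcp_pos: [0.4772, 0.3664, 0.0491]
orientation: [-3.044, -0.772, -0.005]
contact_force: [-0.5, 0.3, 6.8]
grip_width: 0.0248
gripper_force: 60.7
```

Emit:
arm_command([
  {"fingers":-1,"x":0,"y":0,"z":-0.02,"ax":0,"ay":0,"az":0},
  {"fingers":-1,"x":0,"y":0,"z":-0.03,"ax":0,"ay":0,"az":0},
  {"fingers":-1,"x":0,"y":0,"z":-0.035,"ax":0,"ay":0,"az":0},
  {"fingers":-1,"x":0,"y":0,"z":-0.035,"ax":0,"ay":0,"az":0},
  {"fingers":-1,"x":0,"y":0,"z":-0.01,"ax":0,"ay":0,"az":0},
  {"fingers":-1,"x":0,"y":0,"z":0,"ax":0,"ay":0,"az":0},
])

```text
clock: 6.85
tcp_pos: [0.4775, 0.3666, 0.1807]
orientation: [-3.043, -0.771, -0.009]
contact_force: [-0.2, -0.3, -3.7]
grip_width: 0.0248
gripper_force: 59.7
```

```bash
python3 - <<'E'
from h import *
f=grab('wrist','w3.png');np.save('w3.npy',cloud(f))
plan([.5083,.0231,.175],-11.5,14)
o=r.get_obs();print(o['joints'].round(2),o['contact_force'],o['grip_width'])
E
```

```text
at [0.4766 0.3654 0.1781] yaw 28.44 t 6.9
14 rows: shift mm [-2.01 24.97  0.22] turn deg [-0.   -0.01  2.85]
[-0.28  0.51 -0.63  1.78  0.36  0.97 -2.13] [-0.17545291 -0.82016658 -3.37638858] 0.02466957854640566
```

View pics/w3.png

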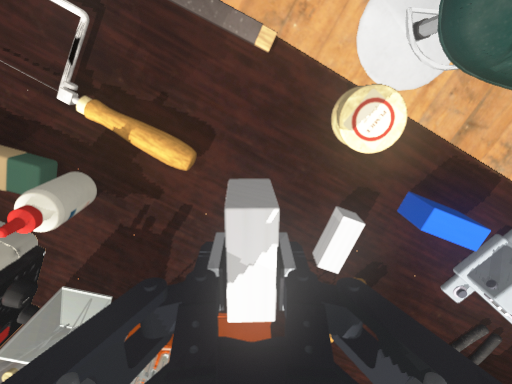

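The picture shows the tall block held upright between the fingers at (225-280, 180-322). I'll carry it to the vise.

Emit:
arm_command([
  {"fingers":-1,"x":-0.002,"y":0.025,"z":0,"ax":0,"ay":0,"az":2.86},
  {"fingers":-1,"x":-0.002,"y":0.025,"z":0,"ax":0,"ay":0,"az":2.86},
  {"fingers":-1,"x":-0.002,"y":0.025,"z":0,"ax":0,"ay":0,"az":2.86},
  {"fingers":-1,"x":-0.002,"y":0.025,"z":0,"ax":0,"ay":0,"az":2.86},
  {"fingers":-1,"x":-0.002,"y":0.025,"z":0,"ax":0,"ay":0,"az":2.86},
  {"fingers":-1,"x":-0.002,"y":0.025,"z":0,"ax":0,"ay":0,"az":2.86},
  {"fingers":-1,"x":-0.002,"y":0.025,"z":0,"ax":0,"ay":0,"az":2.86},
  {"fingers":-1,"x":-0.002,"y":0.025,"z":0,"ax":0,"ay":0,"az":2.86},
  {"fingers":-1,"x":-0.002,"y":0.025,"z":0,"ax":0,"ay":0,"az":2.86},
  {"fingers":-1,"x":-0.002,"y":0.025,"z":0,"ax":0,"ay":0,"az":2.86},
])

```text
clock: 7.73
tcp_pos: [0.5221, 0.1196, 0.1746]
orientation: [3.14, -0.008, -0.007]
contact_force: [0.6, -0.5, -3.1]
grip_width: 0.0248
gripper_force: 59.7
```

Emit:
arm_command([
  {"fingers":-1,"x":-0.002,"y":0.025,"z":0,"ax":0,"ay":0,"az":2.86},
  {"fingers":-1,"x":-0.002,"y":0.025,"z":0,"ax":0,"ay":0,"az":2.86},
  {"fingers":-1,"x":-0.002,"y":0.025,"z":0,"ax":0,"ay":0,"az":2.86},
  {"fingers":-1,"x":-0.002,"y":0.025,"z":0,"ax":0,"ay":0,"az":2.86},
  {"fingers":-1,"x":0,"y":0,"z":0,"ax":0,"ay":0,"az":0},
  {"fingers":-1,"x":0,"y":0,"z":0,"ax":0,"ay":0,"az":0},
  {"fingers":-1,"x":0,"y":0,"z":0,"ax":0,"ay":0,"az":0},
])

```text
clock: 8.32
tcp_pos: [0.5069, 0.023, 0.1757]
orientation: [3.125, -0.316, -0.004]
contact_force: [-0.3, 0.1, -3.7]
grip_width: 0.0248
gripper_force: 59.8
```

```bash
python3 - <<'E'
from h import *
ps=[]
for i in range(3):
    f=grab('wrist');o=r.get_obs();ps.append(np.r_[o['tcp_pos'],toyaw()])
W=cloud(f);np.save('w4.npy',W)
print(np.round(ps,4),o['joints'].round(2))
q=W.reshape(-1,3)
t=np.deg2rad(-11.5);ex=np.array([np.cos(t),np.sin(t)]);ey=np.array([-np.sin(t),np.cos(t)])
X=q[:,:2]@ex*1000;Y=q[:,:2]@ey*1000;z=q[:,2]*1000
m=(z>165)&(z<200)&(abs(X-495)<60)&(abs(Y-124)<25)
print('held top pts',m.sum(),'z',np.percentile(z[m],[2,50,98]).round(1),'X',np.percentile(X[m],[2,98]).round(1),'Y',np.percentile(Y[m],[2,98]).round(1))
h,c=np.histogram(z[(abs(X-495)<60)&(abs(Y-124)<14)],bins=np.arange(20,200,5));print([(int(b),int(a)) for a,b in zip(h,c) if a>20])
prof(W,-11.5,134,186,6,)
p=np.mean(ps,0)[:2]*1000;print('tcp X,Y',p@ex,p@ey)
E
```

```text
[[  0.5073   0.0236   0.1761 -11.4925]
 [  0.5075   0.024    0.1764 -11.4589]
 [  0.5077   0.024    0.1767 -11.4559]] [ 0.2   0.33 -0.44  2.    0.18  0.85 -2.11]
held top pts 8615 z [167.4 177.9 197.2] X [462.4 525. ] Y [102.  146.1]
[(20, 426), (25, 92), (30, 249), (35, 43), (125, 33), (130, 96), (135, 111), (140, 110), (145, 124), (150, 142), (155, 147), (160, 166), (165, 193), (170, 225), (175, 5945), (180, 124), (185, 136), (190, 238)]
134 84 z [33. 34. 35.] X [497. 523.]; 140 215 z [43. 58. 59.] X [492. 520.]; 146 406 z [56. 58. 59.] X [468. 520.]; 152 431 z [56. 58. 59.] X [468. 520.]; 158 437 z [56. 58. 59.] X [467. 520.]; 164 431 z [56. 58. 59.] X [468. 520.]; 170 440 z [56. 58. 59.] X [467. 520.]; 176 299 z [56. 58. 59.] X [468. 520.]; 182 49 z [48. 49. 51.] X [472. 514.]; 
tcp X,Y 492.57234389260225 124.58659046021567
```

```bash
python3 - <<'E'
from h import *
W=np.load('w4.npy');q=W.reshape(-1,3)
t=np.deg2rad(-11.5);ex=np.array([np.cos(t),np.sin(t)]);ey=np.array([-np.sin(t),np.cos(t)])
X=q[:,:2]@ex*1000;Y=q[:,:2]@ey*1000;z=q[:,2]*1000
m=(z>174)&(z<182)&(abs(X-495)<60)&(abs(Y-124)<16)
print(m.sum(),np.percentile(z[m],[5,50,95]).round(1))
A=np.c_[X[m]-493,Y[m]-124,np.ones(m.sum())];print('slopes',np.linalg.lstsq(A,z[m],rcond=None)[0].round(4))
c,s,a=cv2.minAreaRect(np.c_[X[m],Y[m]].astype(np.float32));print(np.round(c,1),np.round(s,1),a)
print(np.percentile(X[m],[.5,99.5]).round(1))
E
```

```text
6116 [176.6 177.8 178.8]
slopes [-5.700000e-03  2.640000e-02  1.777939e+02]
[492.3 124.3] [31.9 66.4] 88.52236938476562
[460.3 525.1]
```

Emit:
arm_command([
  {"fingers":-1,"x":0.001,"y":0,"z":0.03,"ax":0,"ay":0,"az":0},
  {"fingers":-1,"x":0,"y":0,"z":0.03,"ax":0,"ay":0,"az":0},
  {"fingers":-1,"x":0,"y":0,"z":0.02,"ax":0,"ay":0,"az":0},
  {"fingers":-1,"x":0,"y":0,"z":0.008,"ax":0,"ay":0,"az":0},
  {"fingers":-1,"x":0,"y":0,"z":0,"ax":0,"ay":0,"az":0},
  {"fingers":-1,"x":0,"y":0,"z":0,"ax":0,"ay":0,"az":0},
])

```text
clock: 8.97
tcp_pos: [0.5094, 0.0234, 0.0896]
orientation: [-3.125, 0.315, -0.0]
contact_force: [0.9, -0.2, -2.6]
grip_width: 0.0248
gripper_force: 59.7
```

Emit:
arm_command([
  {"fingers":-1,"x":0,"y":0,"z":0.002,"ax":0,"ay":0,"az":0},
  {"fingers":-1,"x":0,"y":0,"z":0.002,"ax":0,"ay":0,"az":0},
  {"fingers":-1,"x":0,"y":0,"z":0,"ax":0,"ay":0,"az":0},
])

```text
clock: 9.22
tcp_pos: [0.5096, 0.0227, 0.086]
orientation: [-3.125, 0.317, -0.003]
contact_force: [-0.0, -0.1, -2.9]
grip_width: 0.025
gripper_force: 59.7
```

Emit:
arm_command([
  {"fingers":-1,"x":0,"y":-0.0015,"z":0.001,"ax":0,"ay":0,"az":0},
  {"fingers":-1,"x":0,"y":-0.001,"z":0,"ax":0,"ay":0,"az":0},
  {"fingers":-1,"x":0,"y":0,"z":0,"ax":0,"ay":0,"az":0},
])

```text
clock: 9.47
tcp_pos: [0.5097, 0.0255, 0.0846]
orientation: [-3.125, 0.316, -0.001]
contact_force: [0.1, 0.4, -3.7]
grip_width: 0.0248
gripper_force: 59.7
```

Emit:
arm_command([
  {"fingers":-1,"x":0,"y":-0.001,"z":0,"ax":0,"ay":0,"az":0},
  {"fingers":-1,"x":0,"y":0,"z":0,"ax":0,"ay":0,"az":0},
])

```text
clock: 9.63
tcp_pos: [0.5098, 0.0264, 0.0844]
orientation: [-3.125, 0.317, -0.0]
contact_force: [-0.1, 1.3, -2.5]
grip_width: 0.025
gripper_force: 59.7
```

Emit:
arm_command([
  {"fingers":-1,"x":0,"y":-0.001,"z":0,"ax":0,"ay":0,"az":0},
  {"fingers":-1,"x":0,"y":0,"z":0,"ax":0,"ay":0,"az":0},
])

```text
clock: 9.8
tcp_pos: [0.5099, 0.0272, 0.0843]
orientation: [-3.126, 0.317, -0.0]
contact_force: [-0.2, 0.3, -2.9]
grip_width: 0.0248
gripper_force: 59.8
```

Emit:
arm_command([
  {"fingers":-1,"x":0,"y":-0.001,"z":0,"ax":0,"ay":0,"az":0},
  {"fingers":-1,"x":0,"y":0,"z":0,"ax":0,"ay":0,"az":0},
])

```text
clock: 9.97
tcp_pos: [0.5099, 0.0274, 0.0843]
orientation: [3.125, -0.318, -0.001]
contact_force: [-0.9, -2.3, -2.2]
grip_width: 0.0248
gripper_force: 59.7
```

Contact with the fixed jaw is starting at TCP Y≈128.5, which agrees with 141 minus 13. Now I'll lower the block onto the parallels.

Emit:
arm_command([
  {"fingers":-1,"x":0,"y":0,"z":0.001,"ax":0,"ay":0,"az":0},
  {"fingers":-1,"x":0,"y":0,"z":0,"ax":0,"ay":0,"az":0},
])

```text
clock: 10.13
tcp_pos: [0.51, 0.0275, 0.0831]
orientation: [3.125, -0.318, -0.0]
contact_force: [0.0, -2.7, -2.5]
grip_width: 0.0248
gripper_force: 59.7
```

Emit:
arm_command([
  {"fingers":-1,"x":0,"y":0,"z":0.001,"ax":0,"ay":0,"az":0},
  {"fingers":-1,"x":0,"y":0,"z":0,"ax":0,"ay":0,"az":0},
])

```text
clock: 10.3
tcp_pos: [0.51, 0.0275, 0.0829]
orientation: [3.124, -0.318, -0.0]
contact_force: [-2.5, -3.1, 6.0]
grip_width: 0.0248
gripper_force: 60.6
```

Emit:
arm_command([
  {"fingers":-0.25,"x":0,"y":0,"z":0,"ax":0,"ay":0,"az":0},
  {"fingers":-0.2,"x":0,"y":0,"z":0,"ax":0,"ay":0,"az":0},
  {"fingers":-0.2,"x":0,"y":0,"z":0,"ax":0,"ay":0,"az":0},
  {"fingers":-0.2,"x":0,"y":0,"z":0,"ax":0,"ay":0,"az":0},
])

```text
clock: 10.63
tcp_pos: [0.5104, 0.0286, 0.0824]
orientation: [-3.125, 0.316, -0.001]
contact_force: [-0.2, 0.3, -0.1]
grip_width: 0.0339
gripper_force: 0.0
```

Emit:
arm_command([
  {"fingers":-0.2,"x":0,"y":0,"z":-0.03,"ax":0,"ay":0,"az":0},
  {"fingers":-0.2,"x":0,"y":0,"z":-0.035,"ax":0,"ay":0,"az":0},
  {"fingers":-0.2,"x":0,"y":0,"z":-0.035,"ax":0,"ay":0,"az":0},
  {"fingers":-0.2,"x":0,"y":0,"z":-0.015,"ax":0,"ay":0,"az":0},
  {"fingers":-0.4,"x":0,"y":0,"z":0,"ax":0,"ay":0,"az":0},
])

```text
clock: 11.05
tcp_pos: [0.5127, 0.0289, 0.2014]
orientation: [-3.124, 0.316, -0.012]
contact_force: [-0.7, -0.1, 0.2]
grip_width: 0.0258
gripper_force: 0.0
```

```bash
cat >> h.py <<'E'
T_=np.deg2rad(-11.5);EX=np.array([np.cos(T_),np.sin(T_)]);EY=np.array([-np.sin(T_),np.cos(T_)])
def vis(W):
    q=W.reshape(-1,3);X=q[:,:2]@EX*1000-493.5;Y=q[:,:2]@EY*1000-141;z=q[:,2]*1000
    def rect(n,m):
        if m.sum()<8: print(n,m.sum());return
        c,s,a=cv2.minAreaRect(np.c_[X[m],Y[m]].astype(np.float32));print(n,m.sum(),'c',np.round(c,1),'s',np.round(s,1),'a',round(a,1),'z',np.median(z[m]).round(1),'mean',X[m].mean().round(1),Y[m].mean().round(1))
    rect('block',(z>79)&(z<90)&(abs(X)<45)&(Y>-34)&(Y<6))
    rect('jaw',(z>54)&(z<62)&(abs(X)<40)&(Y>-2)&(Y<45))
    rect('tab',(z>78)&(z<90)&(abs(X)<25)&(Y>-130)&(Y<-60))
    rect('knob',(z>80)&(z<92)&(abs(X-30)<55)&(Y<-105)&(Y>-240))
E
python3 - <<'E'
from h import *
f=grab('wrist','w5.png');vis(cloud(f));plan([.4905,-.0656,.2],-11.5,4)
E
```

```text
block 2020 c [  0.1 -13.1] s [26.  66.2] a 89.5 z 84.3 mean 2.1 -13.1
jaw 2137 c [ 2.2 20. ] s [40.7 61.8] a 88.5 z 58.2 mean 0.4 20.2
tab 368 c [  -1.5 -107.5] s [29.6 10.3] a 0.0 z 82.7 mean -0.8 -106.6
knob 514 c [  -1.3 -157.9] s [ 29.6 105.6] a 0.2 z 83.9 mean 1.2 -159.5
at [0.5114 0.0285 0.1992] yaw -11.58 t 11.1
4 rows: shift mm [-0.42 24.08 -0.21] turn deg [-0.02 -0.06 -0.02]
```

View pics/w5.png

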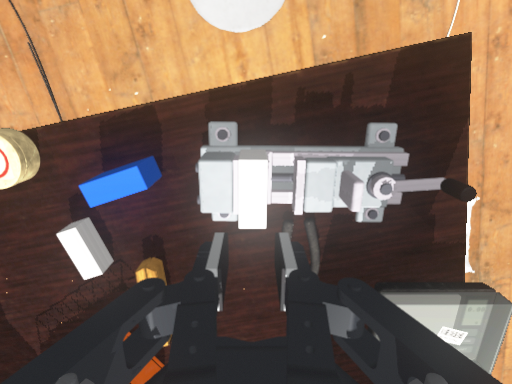

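The block stands at (0.1, -13.1) in the vise frame, z top 84.3 mm, square to the jaw. Tab centre is at Y=-107.5. Next I'll grip the tab.

Emit:
arm_command([
  {"fingers":-0.43,"x":-0.0005,"y":0.024,"z":0,"ax":0,"ay":0,"az":0},
  {"fingers":-0.43,"x":-0.0005,"y":0.024,"z":0,"ax":0,"ay":0,"az":0},
  {"fingers":-0.43,"x":-0.0005,"y":0.024,"z":0,"ax":0,"ay":0,"az":0},
  {"fingers":-0.43,"x":-0.0005,"y":0.024,"z":0,"ax":0,"ay":0,"az":0},
  {"fingers":-0.43,"x":0,"y":0,"z":0.03,"ax":0,"ay":0,"az":0},
  {"fingers":-0.43,"x":0,"y":0,"z":0.03,"ax":0,"ay":0,"az":0},
  {"fingers":-0.43,"x":0,"y":0,"z":0.03,"ax":0,"ay":0,"az":0},
  {"fingers":-0.43,"x":0,"y":0,"z":0.025,"ax":0,"ay":0,"az":0},
  {"fingers":-0.43,"x":0,"y":0,"z":0,"ax":0,"ay":0,"az":0},
], grip_force=40)

```text
clock: 11.85
tcp_pos: [0.4844, -0.0652, 0.077]
orientation: [-3.125, 0.316, 0.016]
contact_force: [-0.8, -0.4, 1.0]
grip_width: 0.0245
gripper_force: 0.0
```

Emit:
arm_command([
  {"fingers":-1,"x":0,"y":0,"z":0,"ax":0,"ay":0,"az":0},
  {"fingers":-1,"x":0,"y":0,"z":0,"ax":0,"ay":0,"az":0},
  {"fingers":-1,"x":0,"y":0,"z":0,"ax":0,"ay":0,"az":0},
])

```text
clock: 12.1
tcp_pos: [0.4877, -0.0646, 0.0816]
orientation: [-3.124, 0.316, 0.003]
contact_force: [2.6, 3.8, -25.5]
grip_width: 0.0091
gripper_force: 40.9
```

Emit:
arm_command([
  {"fingers":-1,"x":0,"y":-0.005,"z":0,"ax":0,"ay":0,"az":0},
  {"fingers":-1,"x":0,"y":-0.005,"z":0,"ax":0,"ay":0,"az":0},
  {"fingers":-1,"x":0,"y":-0.005,"z":0,"ax":0,"ay":0,"az":0},
  {"fingers":-1,"x":0,"y":-0.005,"z":0,"ax":0,"ay":0,"az":0},
  {"fingers":-1,"x":0,"y":-0.004,"z":0,"ax":0,"ay":0,"az":0},
  {"fingers":-1,"x":0,"y":-0.002,"z":0,"ax":0,"ay":0,"az":0},
  {"fingers":-1,"x":0,"y":-0.001,"z":0,"ax":0,"ay":0,"az":0},
])

```text
clock: 12.68
tcp_pos: [0.4925, -0.0421, 0.0816]
orientation: [3.122, -0.321, -0.005]
contact_force: [1.3, -7.5, -22.9]
grip_width: 0.009
gripper_force: 41.2
```

Emit:
arm_command([
  {"fingers":-1,"x":0,"y":-0.001,"z":0,"ax":0,"ay":0,"az":0},
])

```text
clock: 12.77
tcp_pos: [0.4926, -0.0414, 0.0815]
orientation: [3.121, -0.321, -0.005]
contact_force: [1.0, -7.7, -22.2]
grip_width: 0.0091
gripper_force: 41.2
```

Emit:
arm_command([
  {"fingers":-1,"x":0,"y":-0.001,"z":0,"ax":0,"ay":0,"az":0},
])

```text
clock: 12.85
tcp_pos: [0.4928, -0.0405, 0.0816]
orientation: [3.121, -0.321, -0.005]
contact_force: [1.6, -7.9, -23.5]
grip_width: 0.0087
gripper_force: 41.2
```

Emit:
arm_command([
  {"fingers":-1,"x":0,"y":-0.001,"z":0,"ax":0,"ay":0,"az":0},
  {"fingers":-1,"x":0,"y":-0.001,"z":0,"ax":0,"ay":0,"az":0},
  {"fingers":-1,"x":0,"y":0,"z":0,"ax":0,"ay":0,"az":0},
])

```text
clock: 13.1
tcp_pos: [0.4932, -0.0383, 0.0815]
orientation: [3.122, -0.321, -0.005]
contact_force: [2.3, -7.0, -24.1]
grip_width: 0.0088
gripper_force: 41.2
```

Emit:
arm_command([
  {"fingers":-1,"x":0,"y":-0.001,"z":0,"ax":0,"ay":0,"az":0},
  {"fingers":-1,"x":0,"y":0,"z":0,"ax":0,"ay":0,"az":0},
])

```text
clock: 13.27
tcp_pos: [0.4934, -0.0374, 0.0816]
orientation: [3.121, -0.321, -0.005]
contact_force: [1.2, -7.3, -23.8]
grip_width: 0.009
gripper_force: 41.2
```

Emit:
arm_command([
  {"fingers":-1,"x":0,"y":-0.001,"z":0,"ax":0,"ay":0,"az":0},
  {"fingers":-1,"x":0,"y":0,"z":0,"ax":0,"ay":0,"az":0},
])

```text
clock: 13.43
tcp_pos: [0.4936, -0.0365, 0.0815]
orientation: [3.121, -0.321, -0.005]
contact_force: [0.5, -6.9, -23.2]
grip_width: 0.009
gripper_force: 41.2
```

Emit:
arm_command([
  {"fingers":-1,"x":0,"y":-0.001,"z":0,"ax":0,"ay":0,"az":0},
  {"fingers":-1,"x":0,"y":0,"z":0,"ax":0,"ay":0,"az":0},
])

```text
clock: 13.6
tcp_pos: [0.4939, -0.0355, 0.0815]
orientation: [3.121, -0.321, -0.005]
contact_force: [1.0, -7.3, -23.1]
grip_width: 0.0089
gripper_force: 41.2
```

Emit:
arm_command([
  {"fingers":-1,"x":0,"y":-0.001,"z":0,"ax":0,"ay":0,"az":0},
  {"fingers":-1,"x":0,"y":0,"z":0,"ax":0,"ay":0,"az":0},
])

```text
clock: 13.77
tcp_pos: [0.4941, -0.0346, 0.0816]
orientation: [3.121, -0.321, -0.005]
contact_force: [1.0, -6.9, -24.2]
grip_width: 0.0087
gripper_force: 41.2
```

Emit:
arm_command([
  {"fingers":-1,"x":0,"y":-0.001,"z":0,"ax":0,"ay":0,"az":0},
  {"fingers":-1,"x":0,"y":0,"z":0,"ax":0,"ay":0,"az":0},
])

```text
clock: 13.93
tcp_pos: [0.4941, -0.0343, 0.0815]
orientation: [3.12, -0.322, -0.005]
contact_force: [1.4, -8.6, -23.4]
grip_width: 0.0091
gripper_force: 41.3
```

```bash
python3 - <<'E'
from h import *
f=grab('wrist','w6.png');W=cloud(f);vis(W);q=W.reshape(-1,3);X=q[:,:2]@EX*1000-493.5;Y=q[:,:2]@EY*1000-141;z=q[:,2]*1000
for y in range(-46,4,2):
    m=(Y>=y)&(Y<y+2)&(abs(X)<28)&(z>20)&(z<95)
    if m.sum()>3: print(y,m.sum(),np.percentile(z[m],[10,50,90]).round(0))
E
```

```text
block 5782 c [  1.9 -12.9] s [27.1 63.3] a 89.4 z 84.1 mean 8.4 -13.4
jaw 3478 c [ 2.4 19.1] s [60.7 42.9] a 0.9 z 58.1 mean 2.8 27.0
tab 1714 c [  2.2 -80.1] s [29.1 29.3] a 35.9 z 83.0 mean 3.6 -77.9
knob 925 c [   2.9 -172.9] s [15.3 14.9] a 84.7 z 86.6 mean 4.3 -171.6
-46 347 [25. 56. 57.]
-44 345 [25. 56. 57.]
-42 339 [25. 56. 57.]
-40 340 [25. 56. 57.]
-38 303 [25. 56. 57.]
-36 189 [24. 53. 56.]
-34 636 [44. 56. 59.]
-32 345 [30. 58. 59.]
-30 337 [43. 58. 59.]
-28 773 [56. 61. 80.]
-26 1419 [60. 74. 84.]
-24 336 [83. 84. 85.]
-22 329 [83. 84. 85.]
-20 343 [83. 84. 85.]
-18 352 [83. 84. 85.]
-16 364 [83. 84. 85.]
-14 355 [83. 84. 85.]
-12 378 [83. 84. 85.]
-10 378 [83. 84. 85.]
-8 394 [83. 84. 85.]
-6 400 [84. 84. 85.]
-4 398 [83. 84. 85.]
-2 315 [83. 84. 85.]
0 14 [83. 83. 84.]
```

Emit:
arm_command([
  {"fingers":-1,"x":0,"y":-0.001,"z":0,"ax":0,"ay":0,"az":0},
  {"fingers":-1,"x":0,"y":-0.001,"z":0,"ax":0,"ay":0,"az":0},
  {"fingers":-1,"x":0,"y":0,"z":0,"ax":0,"ay":0,"az":0},
])

```text
clock: 14.23
tcp_pos: [0.4941, -0.0342, 0.0815]
orientation: [3.118, -0.324, -0.006]
contact_force: [0.1, -14.4, -21.3]
grip_width: 0.0088
gripper_force: 41.6
```

Emit:
arm_command([
  {"fingers":-0.43,"x":0,"y":0.002,"z":0,"ax":0,"ay":0,"az":0},
  {"fingers":-0.43,"x":0,"y":0,"z":0,"ax":0,"ay":0,"az":0},
  {"fingers":-0.43,"x":0,"y":0,"z":0,"ax":0,"ay":0,"az":0},
  {"fingers":-0.43,"x":0,"y":0,"z":-0.03,"ax":0,"ay":0,"az":0},
  {"fingers":-0.43,"x":0,"y":0,"z":-0.03,"ax":0,"ay":0,"az":0},
  {"fingers":-0.43,"x":0,"y":0,"z":-0.03,"ax":0,"ay":0,"az":0},
  {"fingers":-0.3,"x":0,"y":0,"z":0,"ax":0,"ay":0,"az":0},
])

```text
clock: 14.82
tcp_pos: [0.5005, -0.0292, 0.179]
orientation: [-3.125, 0.315, -0.019]
contact_force: [-0.2, -0.5, 0.1]
grip_width: 0.0299
gripper_force: 0.0
```

```bash
python3 - <<'E'
from h import *
W=cloud(grab('wrist'));vis(W);plan([.4801,-.1302,.17],78.5,14)
E
```

```text
block 2494 c [ -0.2 -13. ] s [26.6 66.6] a 89.7 z 84.2 mean 2.0 -13.6
jaw 1966 c [ 2.4 18.8] s [41.  61.1] a 89.7 z 58.3 mean 0.7 23.4
tab 401 c [ -1.2 -78.1] s [29.4  9.3] a 0.3 z 82.9 mean -0.5 -78.0
knob 292 c [   2.4 -173. ] s [14.5 13.4] a 20.3 z 86.8 mean 3.2 -172.1
at [ 0.4993 -0.0295  0.1766] yaw -11.53 t 14.87
14 rows: shift mm [-5.34  6.13  0.45] turn deg [ 0.02 -0.03 -6.43]
```

Emit:
arm_command([
  {"fingers":-0.2,"x":-0.0053,"y":0.0061,"z":0.0005,"ax":0,"ay":0,"az":-6.43},
  {"fingers":-0.2,"x":-0.0053,"y":0.0061,"z":0.0005,"ax":0,"ay":0,"az":-6.43},
  {"fingers":-0.2,"x":-0.0053,"y":0.0061,"z":0.0005,"ax":0,"ay":0,"az":-6.43},
  {"fingers":-0.2,"x":-0.0053,"y":0.0061,"z":0.0005,"ax":0,"ay":0,"az":-6.43},
  {"fingers":-0.2,"x":-0.0053,"y":0.0061,"z":0.0005,"ax":0,"ay":0,"az":-6.43},
  {"fingers":-0.2,"x":-0.0053,"y":0.0061,"z":0.0005,"ax":0,"ay":0,"az":-6.43},
  {"fingers":-0.2,"x":-0.0053,"y":0.0061,"z":0.0005,"ax":0,"ay":0,"az":-6.43},
])

```text
clock: 15.45
tcp_pos: [0.4656, -0.0762, 0.1687]
orientation: [3.006, 0.914, 0.0]
contact_force: [0.1, -0.4, -0.5]
grip_width: 0.0338
gripper_force: 0.0
```

Emit:
arm_command([
  {"fingers":-0.2,"x":-0.0053,"y":0.0061,"z":0.0005,"ax":0,"ay":0,"az":-6.43},
  {"fingers":-0.2,"x":-0.0053,"y":0.0061,"z":0.0005,"ax":0,"ay":0,"az":-6.43},
  {"fingers":-0.2,"x":-0.0053,"y":0.0061,"z":0.0005,"ax":0,"ay":0,"az":-6.43},
  {"fingers":-0.2,"x":-0.0053,"y":0.0061,"z":0.0005,"ax":0,"ay":0,"az":-6.43},
  {"fingers":-0.2,"x":-0.0053,"y":0.0061,"z":0.0005,"ax":0,"ay":0,"az":-6.43},
  {"fingers":-0.2,"x":-0.0053,"y":0.0061,"z":0.0005,"ax":0,"ay":0,"az":-6.43},
  {"fingers":-0.2,"x":-0.0053,"y":0.0061,"z":0.0005,"ax":0,"ay":0,"az":-6.43},
  {"fingers":-0.2,"x":0,"y":0,"z":0,"ax":0,"ay":0,"az":0},
  {"fingers":-0.2,"x":0,"y":0,"z":0,"ax":0,"ay":0,"az":0},
])

```text
clock: 16.2
tcp_pos: [0.4771, -0.1302, 0.1651]
orientation: [-2.437, -1.982, -0.001]
contact_force: [0.2, 0.3, -0.7]
grip_width: 0.0342
gripper_force: 0.0
```

```bash
python3 - <<'E'
from h import *
W=cloud(grab('wrist'));vis(W);plan([.4801,-.1302,.085],78.5,3);o=r.get_obs();print(o['joints'].round(2))
plan([.4801,-.1302,.085],78.5,3)
E
```

```text
block 0
jaw 0
tab 690 c [ -1.4 -78.1] s [ 9.4 29.7] a 89.9 z 82.8 mean -1.3 -78.2
knob 310 c [   2.6 -173.1] s [13.9 14.2] a 2.0 z 87.1 mean 2.6 -172.4
at [ 0.4769 -0.1298  0.1652] yaw 78.27 t 16.25
3 rows: shift mm [ 0.08  1.08 26.72] turn deg [-0.   -0.01 -0.08]
[ 0.71  0.37 -0.68  2.03  0.3   0.85 -0.35]
at [ 0.4769 -0.1298  0.1652] yaw 78.27 t 16.25
3 rows: shift mm [ 0.08  1.08 26.72] turn deg [-0.   -0.01 -0.08]
```

Emit:
arm_command([
  {"fingers":-0.2,"x":0,"y":0.003,"z":0.026,"ax":0,"ay":0,"az":0},
  {"fingers":-0.2,"x":0,"y":0,"z":0.026,"ax":0,"ay":0,"az":0},
  {"fingers":-0.2,"x":0,"y":0,"z":0.026,"ax":0,"ay":0,"az":0},
  {"fingers":-0.2,"x":0,"y":0,"z":0,"ax":0,"ay":0,"az":0},
], grip_force=25)

```text
clock: 16.58
tcp_pos: [0.4768, -0.1298, 0.0836]
orientation: [-2.43, -1.981, 0.007]
contact_force: [-1.6, -0.1, 0.0]
grip_width: 0.034
gripper_force: 0.0
```

Emit:
arm_command([
  {"fingers":-1,"x":0,"y":0,"z":0,"ax":0,"ay":0,"az":0},
  {"fingers":-1,"x":0,"y":0,"z":0,"ax":0,"ay":0,"az":0},
  {"fingers":-1,"x":0,"y":0,"z":0,"ax":0,"ay":0,"az":0},
])

```text
clock: 16.83
tcp_pos: [0.4802, -0.1303, 0.0883]
orientation: [2.434, 1.986, 0.001]
contact_force: [0.2, 2.9, -7.0]
grip_width: 0.0137
gripper_force: 24.6
```

Emit:
arm_command([
  {"fingers":-1,"x":0.0004,"y":0.0067,"z":0,"ax":0,"ay":0,"az":-6.43},
  {"fingers":-1,"x":0.0004,"y":0.0067,"z":0,"ax":0,"ay":0,"az":-6.43},
  {"fingers":-1,"x":0.0004,"y":0.0067,"z":0,"ax":0,"ay":0,"az":-6.43},
  {"fingers":-1,"x":0.0004,"y":0.0067,"z":0,"ax":0,"ay":0,"az":-6.43},
  {"fingers":-1,"x":0.0004,"y":0.0067,"z":0,"ax":0,"ay":0,"az":-6.43},
  {"fingers":-1,"x":0.0004,"y":0.0067,"z":0,"ax":0,"ay":0,"az":-6.43},
])

```text
clock: 17.33
tcp_pos: [0.5185, -0.1234, 0.0881]
orientation: [-1.632, -2.682, -0.002]
contact_force: [-4.5, 7.0, -2.8]
grip_width: 0.0137
gripper_force: 25.0
```

Emit:
arm_command([
  {"fingers":-1,"x":0.0004,"y":0.0067,"z":0,"ax":0,"ay":0,"az":-6.43},
  {"fingers":-1,"x":0.0004,"y":0.0067,"z":0,"ax":0,"ay":0,"az":-6.43},
  {"fingers":-1,"x":0.0004,"y":0.0067,"z":0,"ax":0,"ay":0,"az":-6.43},
  {"fingers":-1,"x":0.0004,"y":0.0067,"z":0,"ax":0,"ay":0,"az":-6.43},
])

```text
clock: 17.67
tcp_pos: [0.5374, -0.1059, 0.0879]
orientation: [-0.994, -2.976, -0.001]
contact_force: [-9.8, 7.8, 2.2]
grip_width: 0.0137
gripper_force: 25.4
```

Emit:
arm_command([
  {"fingers":-1,"x":0.0004,"y":0.0067,"z":0,"ax":0,"ay":0,"az":-6.43},
  {"fingers":-1,"x":0.0004,"y":0.0067,"z":0,"ax":0,"ay":0,"az":-6.43},
  {"fingers":-1,"x":0.0004,"y":0.0067,"z":0,"ax":0,"ay":0,"az":-6.43},
  {"fingers":-1,"x":0,"y":0,"z":0,"ax":0,"ay":0,"az":0},
])

```text
clock: 18.0
tcp_pos: [0.5455, -0.0885, 0.0878]
orientation: [-0.479, -3.098, 0.001]
contact_force: [-12.1, 4.4, 5.3]
grip_width: 0.0135
gripper_force: 25.7
```

```bash
python3 - <<'E'
from h import *
o=r.get_obs();p=o['tcp_pos'][:2]*1000;print('tcp vise',p@EX-493.5,p@EY-141,toyaw(),o['joints'].round(2),o['contact_force'].round(1));vis(cloud(grab('side')))
E
```

```text
tcp vise 58.664028988027894 -118.96188188847219 162.44111559192936 [ 0.74  0.68 -0.92  1.93  0.7   0.9   0.72] [-12.1   4.4   5.3]
block 319 c [  0.4 -13.6] s [66.2 28.8] a 1.8 z 84.8 mean -0.5 -15.7
jaw 44 c [-4.9 36.6] s [57.2 22.3] a 19.2 z 58.6 mean -9.4 34.0
tab 75 c [ -2.2 -82.4] s [28.5  9.5] a 0.2 z 82.8 mean -2.4 -83.3
knob 85 c [  51.6 -126.1] s [19.6 37.4] a 30.7 z 85.2 mean 53.2 -130.7
```

Emit:
arm_command([
  {"fingers":-1,"x":0.0002,"y":0.003,"z":0,"ax":0,"ay":0,"az":-3},
  {"fingers":-1,"x":0.0002,"y":0.003,"z":0,"ax":0,"ay":0,"az":-3},
  {"fingers":-1,"x":0,"y":0,"z":0,"ax":0,"ay":0,"az":0},
  {"fingers":-1,"x":0,"y":0,"z":0,"ax":0,"ay":0,"az":0},
])

```text
clock: 18.38
tcp_pos: [0.5465, -0.086, 0.0878]
orientation: [-0.329, -3.118, 0.007]
contact_force: [-13.4, -0.6, 6.8]
grip_width: 0.0137
gripper_force: 25.8
```

```bash
python3 - <<'E'
from h import *
o=r.get_obs();p=o['tcp_pos'][:2]*1000;print('tcp vise',p@EX-493.5,p@EY-141,toyaw(),o['contact_force'].round(1))
E
```

```text
tcp vise 59.15385558676269 -116.35683282976703 167.9564577058054 [-13.4  -0.6   6.8]
```

Emit:
arm_command([
  {"fingers":-1,"x":0,"y":0.002,"z":0,"ax":0,"ay":0,"az":0},
  {"fingers":-1,"x":0,"y":0.001,"z":0,"ax":0,"ay":0,"az":0},
  {"fingers":-1,"x":0,"y":0,"z":0,"ax":0,"ay":0,"az":0},
])

```text
clock: 18.63
tcp_pos: [0.5466, -0.0858, 0.0877]
orientation: [-0.332, -3.116, 0.014]
contact_force: [-14.1, -7.9, 9.4]
grip_width: 0.0137
gripper_force: 26.3
```

```bash
python3 - <<'E'
from h import *
vis(cloud(grab('side')))
o=r.get_obs();p=o['tcp_pos'][:2]*1000;print('tcp vise',p@EX-493.5,p@EY-141,toyaw(),o['contact_force'].round(1))
E
```

```text
block 310 c [  0.4 -12.9] s [65.9 27.8] a 1.2 z 84.6 mean -0.7 -15.3
jaw 45 c [-11.   31.8] s [71.5 30.8] a 34.4 z 58.3 mean -9.9 33.3
tab 74 c [ -2.3 -81.9] s [27.3 11.3] a 4.2 z 82.5 mean -2.3 -83.2
knob 91 c [  52.6 -123.3] s [16.6 35.2] a 21.1 z 86.6 mean 53.9 -127.5
tcp vise 59.184659529224405 -116.08762195647026 167.8334528387211 [-14.9  -8.1   8.9]
```

Emit:
arm_command([
  {"fingers":-1,"x":0.002,"y":-0.002,"z":0,"ax":0,"ay":0,"az":0},
  {"fingers":-0.2,"x":0,"y":0,"z":0,"ax":0,"ay":0,"az":0},
  {"fingers":-0.2,"x":0,"y":0,"z":0,"ax":0,"ay":0,"az":0},
  {"fingers":-0.2,"x":0,"y":0,"z":0,"ax":0,"ay":0,"az":0},
  {"fingers":-0.2,"x":0,"y":0,"z":-0.02,"ax":0,"ay":0,"az":0},
  {"fingers":-0.2,"x":0,"y":0,"z":-0.035,"ax":0,"ay":0,"az":0},
  {"fingers":-0.2,"x":0,"y":0,"z":-0.035,"ax":0,"ay":0,"az":0},
  {"fingers":-0.2,"x":0.015,"y":0.03,"z":-0.02,"ax":0,"ay":0,"az":0},
  {"fingers":-0.2,"x":0,"y":0,"z":0,"ax":0,"ay":0,"az":0},
  {"fingers":-0.2,"x":0,"y":0,"z":0,"ax":0,"ay":0,"az":0},
])

```text
clock: 19.52
tcp_pos: [0.541, -0.0487, 0.1997]
orientation: [0.322, 3.12, 0.0]
contact_force: [0.4, -1.1, -0.4]
grip_width: 0.0344
gripper_force: 0.0
```

```bash
python3 - <<'E'
from h import *
vis(cloud(grab('side','s9.png')));vis(cloud(grab('wrist','w9.png')));print(r.get_obs()['contact_force'])
im=cv2.imread('pics/s9.png')[160:310,200:350];cv2.imwrite('pics/s9c.png',cv2.resize(im,None,fx=4,fy=4,interpolation=cv2.INTER_CUBIC))
E
```

```text
block 314 c [  0.4 -13. ] s [29.  66.5] a 89.5 z 84.7 mean -0.7 -15.4
jaw 45 c [-10.7  31.4] s [70.9 29.9] a 34.1 z 58.4 mean -9.8 33.4
tab 74 c [ -2.5 -81.7] s [28.3 11.5] a 2.2 z 82.5 mean -2.7 -83.1
knob 54 c [  56.7 -118.5] s [13.6 13.6] a 35.0 z 86.8 mean 55.7 -119.8
block 2631 c [  0.5 -12.4] s [65.9 26.5] a 0.0 z 84.3 mean -1.1 -13.0
jaw 1976 c [-0.9 24.6] s [30.3 55.2] a 89.7 z 58.3 mean -2.2 24.2
tab 424 c [ -1.5 -80.7] s [ 9.4 29.7] a 89.6 z 82.8 mean -1.9 -80.9
knob 234 c [  58.  -117.3] s [14.1 14.1] a 35.7 z 87.1 mean 57.2 -117.0
[ 0.43228561 -0.66070142  0.0128583 ]
```

View pics/s9c.png

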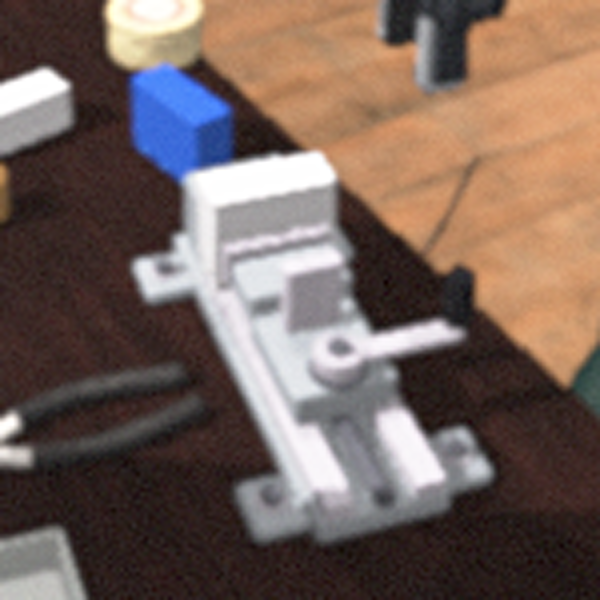

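The crop shows the block clamped between the jaws, with the lever swung across to the vise's +x and the gripper clear of everything. The knob sits almost level with the pivot in y, so the lever is at about 1.56 rad. Handing in.

```bash
python3 -c "
from bench import r
print(r.hand_in())"
```

```text
the job is handed in; nothing more can be done
None
```

I clamped the tall block upright on the parallels and square against the fixed jaw, swung the cam lever to its stop and handed the job in at about 20 s; hand-in gave no verdict, and I judged the clamping force only from positions and the lever reaching its stop.

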